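Move the ingredient jars to the wooden rack in the same order

TASK

Move the four ingredient jars from the chrome wire rack into the empty wooden rack, one to a compartment, keeping the order in which they stand now from left to right, so that the cook finds each where she expects it. They are glass: keep them upright and set each one down gently on the floor of its compartment, never dropping it. Leave the salt shaker and the measuring jug where they stand.

Things in the scene. Friction and masses are not known exactly. Their poses are not given: they have to be found in the camera images.
- tall_jar: tall slim round glass jar of raisins with a cork lid. Body 50 mm in diameter up to 78 mm, lid 44 mm in diameter, 104 mm high in all; about 0.26 kg. Origin: centre of the underside, z up.
- square_jar: square glass jar of grated coconut with a round black screw cap. Body 48 x 48 mm and 68 mm high, cap 42 mm in diameter above it, 90 mm high in all; about 0.24 kg. Origin: centre of the underside, x and y square to its faces; it may stand up to 9 degrees askew in its compartment.
- hex_jar: hexagonal glass jar of nuts with a white twist lid. Body 50 mm across flats (58 mm across corners, the corners on its y axis) and 72 mm high, lid 47 mm in diameter above it, 96 mm high in all; about 0.25 kg. Origin: centre of the underside, x square to a pair of flats; it may stand up to 9 degrees askew.
- squat_jar: short wide round glass jar of almonds with a flat steel lid as wide as the jar. 56 mm in diameter, 80 mm high; about 0.25 kg. Origin: centre of the underside.
- wire_rack: chrome wire rack holding the four jars at the start; fixed, 91 (x) x 341 (y) mm. Wire rails and dividers 36 mm high, end hoops 55 mm; origin: underside centre, x away from the robot, +y to its left (turned 7 degrees at most). Compartments 80 mm (x) by 78 mm (y), centred at x = 0, y = +126, +42, -42, -126 mm, floor 12 mm above the worktop.
- wood_rack: empty wooden rack to be filled, left or right of the wire rack; fixed, 92 (x) x 342 (y) mm. Rails 36 mm high, dividers 34 mm, ends 52 mm; origin: underside centre, x away from the robot, +y to its left (turned 7 degrees at most). Compartments 80 mm (x) by 78 mm (y), centred at x = 0, y = +126, +42, -42, -126 mm, floor 12 mm above the worktop.
- salt_shaker: small glass salt shaker with a steel top, 36 mm in diameter, 70 mm high, loose, standing between the two racks. To be left alone. Origin: centre of the underside.
- jug: clear plastic measuring jug of walnuts with a red handle, 132 mm in diameter at the rim, 92 mm high, loose, standing beyond the racks. To be left alone. Origin: centre of the underside.
Not all that is in view belongs to the job. What is shaped like the squat_jar but pink is not meant. Leave any purple look-alike of the square_jar alone.

How it is judged (in metres and radians):
At the end, for the whole second after the job is handed in: All four jars stand at rest and upright (within 7 degrees) on the floor of the wooden rack, one in each compartment, within 20 mm of its middle line, each in the compartment with the same number from the left as the one it held in the wire rack at the start (x of tall_jar in the frame of wood_rack between -0.02 and 0.02 m and y of tall_jar in the frame of wood_rack between -0.148 and 0.148 m and z of tall_jar in the frame of wood_rack between 0.008 and 0.017 m and angle between each of tall_jar, square_jar, hex_jar, squat_jar's own z axis and vertical below 0.12 rad and linear speed of each of tall_jar, square_jar, hex_jar, squat_jar below 0.02 m/s and ((distance between wire_rack and wood_rack between 0.415 and 0.452 m and distance of tall_jar from where it was at the start of the episode between 0.403 and 0.483 m) or (distance between wire_rack and wood_rack between 0.4519 and 0.478 m and distance of tall_jar from where it was at the start of the episode between 0.424 and 0.507 m) or (distance between wire_rack and wood_rack between 0.4779 and 0.515 m and distance of tall_jar from where it was at the start of the episode between 0.447 and 0.53 m)) and x of square_jar in the frame of wood_rack between -0.02 and 0.02 m and y of square_jar in the frame of wood_rack between -0.148 and 0.148 m and z of square_jar in the frame of wood_rack between 0.008 and 0.017 m and ((distance between wire_rack and wood_rack between 0.415 and 0.452 m and distance of square_jar from where it was at the start of the episode between 0.403 and 0.483 m) or (distance between wire_rack and wood_rack between 0.4519 and 0.478 m and distance of square_jar from where it was at the start of the episode between 0.424 and 0.507 m) or (distance between wire_rack and wood_rack between 0.4779 and 0.515 m and distance of square_jar from where it was at the start of the episode between 0.447 and 0.53 m)) and x of hex_jar in the frame of wood_rack between -0.02 and 0.02 m and y of hex_jar in the frame of wood_rack between -0.148 and 0.148 m and z of hex_jar in the frame of wood_rack between 0.008 and 0.017 m and ((distance between wire_rack and wood_rack between 0.415 and 0.452 m and distance of hex_jar from where it was at the start of the episode between 0.403 and 0.483 m) or (distance between wire_rack and wood_rack between 0.4519 and 0.478 m and distance of hex_jar from where it was at the start of the episode between 0.424 and 0.507 m) or (distance between wire_rack and wood_rack between 0.4779 and 0.515 m and distance of hex_jar from where it was at the start of the episode between 0.447 and 0.53 m)) and x of squat_jar in the frame of wood_rack between -0.02 and 0.02 m and y of squat_jar in the frame of wood_rack between -0.148 and 0.148 m and z of squat_jar in the frame of wood_rack between 0.008 and 0.017 m and ((distance between wire_rack and wood_rack between 0.415 and 0.452 m and distance of squat_jar from where it was at the start of the episode between 0.403 and 0.483 m) or (distance between wire_rack and wood_rack between 0.4519 and 0.478 m and distance of squat_jar from where it was at the start of the episode between 0.424 and 0.507 m) or (distance between wire_rack and wood_rack between 0.4779 and 0.515 m and distance of squat_jar from where it was at the start of the episode between 0.447 and 0.53 m))); the robot touches nothing.
It fails at once if a jar is tipped by more than 35 degrees (angle between any of tall_jar, square_jar, hex_jar, squat_jar's own z axis and vertical above 0.6 rad).
It fails at once if a jar is dropped (falls about 2 cm or more, out of the fingers) ((linear speed of tall_jar above 0.6 m/s and contact force between the fingers and tall_jar below 0.05 N) or (linear speed of square_jar above 0.6 m/s and contact force between the fingers and square_jar below 0.05 N) or (linear speed of hex_jar above 0.6 m/s and contact force between the fingers and hex_jar below 0.05 N) or (linear speed of squat_jar above 0.6 m/s and contact force between the fingers and squat_jar below 0.05 N)).
It fails at once if the salt shaker is shifted by more than 3 cm or knocked over (distance of salt_shaker from where it was at the start of the episode above 0.03 m or angle between salt_shaker's own z axis and vertical above 0.5 rad).
It fails at once if the measuring jug is shifted by more than 3 cm or knocked over (distance of jug from where it was at the start of the episode above 0.03 m or angle between jug's own z axis and vertical above 0.5 rad).
It also fails if it takes over 128 s, if anything falls off the work surface, if the arm or the gripper's body presses on something with over 40 N, if the wrist force passes 120 N, or if a joint passes its speed limit or range.

ROBOT

A 6-joint arm with a two-finger parallel gripper is mounted at the origin on the work surface. World frame = base frame: x ahead of the robot, y to its left, z up, the work surface at z = 0. Lengths are in mm, angles in rad, forces in N, time in s.
With the tool pointing down it reaches from about 350 to 850 mm from the base axis. Payload 8.1 kg.
Tool frame: the origin (TCP) lies at the very end of the fingers, on their centre line; the grasp point (between the pads) lies 19 mm behind it; x points along the fingers, y is the direction in which the jaws open and shut, and the axes are right-handed (so a half turn about x gives the same grasp; the last joint's range is limited). The gripper opens to 93 mm and grips with 3 to 60 N. Pads are 15 mm wide; open, the fingers measure 128 mm over their backs; the gripper's body (75 mm by 188 mm) begins 65 mm behind the grasp point.
Start: joints at [1.257, 0.13, 1.488, -0, 1.523, -0.085], TCP at [136.063, 584.373, 218.635] pointing down, gripper open.
Joint ranges: [-2.96, 2.96], [-0.89, 2.26], [0.02, 2.5], [-1.34, 4.48], [0, 2.73], [-2.66, 2.66]. Speed limits (rad/s): [2.39, 2.39, 2.79, 3.14, 3.14, 3.14].

INTERFACE

Orientations are given as a unit quaternion [x, y, z, w].
In Python, from station import robot gives the robot as it stands. The module is installed in compiled form; this text tells all that it offers.
- The arm moves only by the tool jog_arm, never from a script. Its argument "motion" is a list of rows, each a list of 7 numbers: the shift along the tool's x, y, z in cm, then the turn, a rotation vector about the tool's x, y, z in degrees, then the finger opening in cm, from 0 to 9.3. A call has 1 to 8 rows; each row is the pose to reach, as a shift and turn from the pose measured when the call began, along the tool's axes at that moment; what a row does not reach only later rows make up. A row lasts 1/8 s, in which the tool goes at most 62.5 mm and 10.7 degrees, less where a joint would pass 70% of its speed; a pose out of reach is approached as far as the arm can. A call with a gripper value outside its range is refused whole. The fingers move at their own pace and stop on an object; "newtons" is the grip in N (left out, the last holds). Time passes only in rows, so rows that repeat a pose let the fingers close. It gives the time, the measured TCP pose, the force and the opening at its end, in the units of the state.
- robot.sense(): the state, without advancing time (a new reading comes with each control period).
- robot.snapshot(name): name is "scene" or "top" or "wrist"; returns (picture, depth): 400x640x3 uint8, red, green, blue; 400x640 float32, mm along the optical axis (not along the pixel's ray), 0 where there is no reading.
- robot.camera_params(name): a dict with "fx", "fy", "cx", "cy" (pixels), "extrinsics" (4x4, takes a point from world to camera coordinates). Camera axes: x right, y up, looking along -z (the intrinsics and any distortion apply to the point x, -y, -z); pixel columns grow to the right and rows downward; lengths in mm; the calibration is good to about 2 mm. A picture is of the moment at which its call begins: read the wrist's pose just before it. camera_params takes no time and is no camera call; for the wrist camera it gives the pose at the moment of the call.
- robot.job_done(): hands the job in, once; it reports no verdict.
Trained networks look in the newest picture that a camera, given by its name, has taken for a name from the list of things; names that differ only in an ending like _2 or _b are one class to them, and where a whole thing is asked for, a point or a joint stands for the part that bears it (a point fixed in the world has none). Each returns a list of dicts, best first, with "score" (0 to 1); they miss things now and then, are a little off and sometimes report something else, mostly with a low value. They report only what shows in the picture. A call takes as long as a camera call. They do not tell look-alikes from the thing itself.
- robot.outline_of(label, camera): "mask" (400x640 bool, what is visible of it) and "box" ([left, top, right, bottom] in pixels, round what is visible of it).
- robot.spot_point(label, camera): "location" ([row, column] in pixels: a listed point, or the origin of a listed thing).
The state is a dict: "clock": time; "joints": joint angles; "dq": joint speeds; "effort": joint torques, N m; "position": TCP position; "orientation": TCP orientation; "force": force on the tool from outside, world axes, zero at the start; "wrist_torque": the same for the moment, N m; "width": opening from 0.0 (shut) to 1.0 (fully open).
Only numpy, scipy, OpenCV 4.12 (cv2) and the standard library are available. Lean on these libraries where they do the work, as an engineer would, in place of code of your own. Each camera call takes 0.05 s, during which the arm holds its last target. There are 200 camera calls.

## Working session

There is one attempt and no reset: what is moved stays moved. The work goes in short steps, Python scripts to look and compute and a tool call to move; the robot and the scene stay as the last step left them, time stands still between calls to the robot, and variables do not carry over. Pictures are saved under pics/ and viewed, about 12 in all and at most 16, crops included, and the job is handed in when it is done.

Besides the shell and the picture viewer there is one more tool, called after "Call:" as name([rows], argument=value, ...), one row to a line, values as JSON. jog_arm: Moves the arm, as the interface text tells. Its arguments: {"type":"object","properties":{"motion":{"type":"array","items":{"type":"array","items":{"type":"number"}}},"newtons":{"type":"number"}},"required":["motion"]}

```bash
mkdir -p pics; ls; python3 - <<'E'
from station import robot
import cv2
s=robot.sense(); print(s)
for n in ("scene","top"):
    p,d=robot.snapshot(n); cv2.imwrite(f"pics/{n}0.png",p[...,::-1])
    c=robot.camera_params(n); print(n,c)
    for l in ("tall_jar","square_jar","hex_jar","squat_jar","wire_rack","wood_rack","salt_shaker","jug"):
        o=robot.outline_of(l,n); print(l,[(round(x["score"],2),list(map(int,x["box"]))) for x in o])
print(robot.sense()["clock"])
E
```

```text
pics
{'clock': 0.0, 'joints': array([ 1.25658847e+00,  1.31148553e-01,  1.48926388e+00, -2.85489656e-05,
        1.52302700e+00, -8.53841646e-02]), 'dq': array([ 0.00126056, -0.00160241,  0.00237773,  0.00120621,  0.00201481,
        0.00011043]), 'effort': array([ 5.39693774e-04, -5.59846115e+01, -4.91763818e+01,  7.68406922e-02,
        3.57774447e-02, -1.02447593e-04]), 'position': array([135.90030005, 583.81605408, 217.60346155]), 'orientation': array([ 0.08008254,  0.70260325, -0.08136643,  0.70236384]), 'force': array([-0.14725767, -0.1508686 , -0.49063216]), 'wrist_torque': array([ 0.05562679, -0.00606263, -0.01043541]), 'width': 1.0003239386777183}
scene {'fx': 369.89537421405805, 'fy': 369.89537421405805, 'cx': 320.842583250724, 'cy': 199.83587569655793, 'extrinsics': array([[ 4.65446421e-01,  8.84972048e-01,  1.35684843e-02,
        -2.61467223e+02],
       [-7.04852337e-01,  3.61354458e-01,  6.10414726e-01,
         4.14169384e+02],
       [ 5.35296938e-01, -2.93679128e-01,  7.91965756e-01,
        -1.21633953e+03],
       [ 0.00000000e+00,  0.00000000e+00,  0.00000000e+00
[... 622 characters left out ...]
        -5.42274808e+01],
       [ 9.92344010e-01,  1.07006866e-02,  1.23040082e-01,
        -6.41904449e+02],
       [-1.23117272e-01,  6.87912520e-03,  9.92368286e-01,
        -1.43492606e+03],
       [ 0.00000000e+00,  0.00000000e+00,  0.00000000e+00,
         1.00000000e+00]])}
tall_jar [(0.52, [317, 218, 339, 238])]
square_jar [(0.69, [357, 178, 378, 195]), (0.59, [373, 223, 394, 239])]
hex_jar [(0.85, [347, 220, 364, 237])]
squat_jar [(0.94, [440, 206, 464, 226]), (0.92, [403, 223, 427, 241]), (0.63, [292, 217, 304, 231])]
wire_rack [(0.55, [310, 215, 431, 255])]
wood_rack [(0.64, [156, 216, 277, 249]), (0.48, [311, 212, 430, 253])]
salt_shaker []
jug [(0.69, [251, 121, 312, 166])]
0.9
```

```bash
python3 - <<'E'
import cv2
a=cv2.imread("pics/scene0.png")[90:300,90:470]; cv2.imwrite("pics/sc.png",cv2.resize(a,None,fx=2.1,fy=2.1,interpolation=3))
a=cv2.imread("pics/top0.png")[110:270,140:480]; cv2.imwrite("pics/tc.png",cv2.resize(a,None,fx=2.35,fy=2.35,interpolation=3))
E
```

```text
(no output)
```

View pics/sc.png

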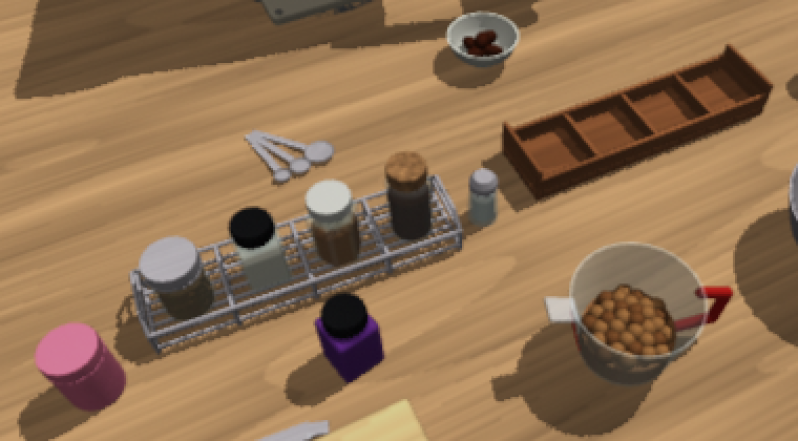

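View pics/tc.png

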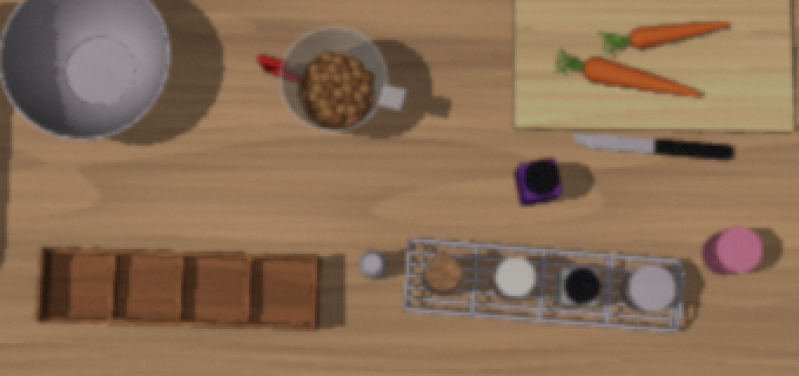

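The top view shows the order, left to right, as tall (cork, 328,226), hex (white, 356,228), square (black cap, 384,231), squat (steel lid, 415,231). The look-alikes are the pink jar at (452,216) and the purple jar at (368,186). Both stand outside the rack and aren't meant. The wood rack is on the left, with the salt shaker at (298,224).

```bash
cat > h.py <<'E'
import numpy as np, cv2
from station import robot
def cloud(n,d,c=None):
    c=c or robot.camera_params(n); T=np.linalg.inv(c["extrinsics"])
    v,u=np.indices(d.shape); 
    P=np.stack([(u-c["cx"])/c["fx"]*d,-(v-c["cy"])/c["fy"]*d,-d],-1)
    W=P@T[:3,:3].T+T[:3,3]; W[d==0]=np.nan; return W
def ray(c,u,v,z):
    T=np.linalg.inv(c["extrinsics"]); r=T[:3,:3]@[(u-c["cx"])/c["fx"],-(v-c["cy"])/c["fy"],-1]
    o=T[:3,3]; return o+r*(z-o[2])/r[2]
E
python3 - <<'E'
from h import *
for n in ("top","scene"):
    p,d=robot.snapshot(n); W=cloud(n,d)
    x,y,z=W[...,0],W[...,1],W[...,2]
    tab=(np.abs(z)<15)&(x>350)&(x<750)&(abs(y)<500); print(n,"table z",np.nanmedian(z[tab]))
    m=(x>380)&(x<700)&(y>-400)&(y<560)&(z>22)&(z<300)
    k,lab,st,ce=cv2.connectedComponentsWithStats(m.astype(np.uint8),connectivity=8)
    for i in range(1,k):
        if st[i,4]<25: continue
        q=W[lab==i]; r=cv2.minAreaRect(q[:,:2].astype(np.float32))
        print(i,st[i,4],"z",np.percentile(q[:,2],[5,50,98]).round(0),"rect",np.round(r[0],1),np.round(r[1],1),round(r[2],1))
    # tops
    m=(x>420)&(x<600)&(y>-400)&(y<150)&(z>83)&(z<130)
    k,lab,st,ce=cv2.connectedComponentsWithStats(m.astype(np.uint8))
    for i in range(1,k):
        if st[i,4]<20: continue
        q=W[lab==i]; r=cv2.minAreaRect(q[:,:2].astype(np.float32)); print("top",st[i,4],q.mean(0).round(1),np.round(r[0],1),np.round(r[1],1),p[lab==i].mean(0).round())
E
```

```text
top table z 0.4518437703102336
1 319 z [36. 85. 96.] rect [ 662.8 -207.2] [48.5 48.3] 11.8
5 1066 z [31. 39. 97.] rect [ 535.6 -214.2] [341.8  91.3] 86.0
6 967 z [26. 36. 55.] rect [526.2 235.3] [343.6  92.4] 88.9
7 116 z [25. 67. 76.] rect [557.3  -4.1] [31.3 31.9] 71.8
8 263 z [ 76. 115. 122.] rect [543.3 -87.2] [47.8 47.4] 89.4
9 302 z [ 53. 107. 113.] rect [ 539.5 -172.8] [49.6 54.9] 58.3
10 327 z [ 46.  99. 107.] rect [ 531.3 -252.6] [48.7 47.9] 87.0
top 244 [543.1 -87.4 111.2] [543.3 -87.2] [47.8 47.4] [117.  89.  65.]
top 255 [ 539.7 -171.6  105. ] [ 541.3 -173.3] [50.8 47.9] [161. 156. 152.]
top 318 [ 529.7 -336.8   92. ] [ 529.2 -336.5] [53.3 53.6] [145. 138. 143.]
top 198 [ 531.  -252.7  101.1] [ 530.8 -253.7] [43.8 42.1] [33. 32. 33.]
scene table z 0.34445524633213154
2 1873 z [23. 34. 53.] rect [526.2 235.1] [343.5  95.4] 89.1
6 4464 z [ 30.  71. 116.] rect [ 536.1 -213.1] [341.   93.3] 86.1
7 271 z [25. 57. 72.] rect [561.9  -4.1] [31.5 27.8] 62.5
8 845 z [29. 69. 92.] rect [ 665.2 -207.1] [48.  48.5] 10.4
top 456 [553.4 -90.7 106.5] [547.9 -88.4] [47.1 44.7] [105.  79.  54.]
top 475 [ 548.4 -174.2  101.7] [ 544.1 -173.5] [49.6 48.5] [160. 158. 149.]
top 350 [ 537.7 -253.5   99. ] [ 534.3 -252.8] [41.  41.7] [23. 22. 21.]
top 532 [ 534.6 -337.3   91.3] [ 532.2 -336.9] [54.8 55.1] [164. 158. 162.]
```

```bash
cat >> h.py <<'E'
from scipy.spatial.transform import Rotation as R
def go(x,y,z,yaw):
    "shift cm / turn deg in tool axes to TCP (x,y,z), jaws along yaw deg, pointing down"
    s=robot.sense(); Q=R.from_quat(s["orientation"]); best=None
    for k in (0,180):
        a=np.radians(yaw+k); X=np.array([0,0,-1.]); Y=np.array([np.cos(a),np.sin(a),0])
        G=R.from_matrix(np.stack([X,Y,np.cross(X,Y)],1)); r=(Q.inv()*G).as_rotvec(degrees=True)
        if best is None or np.linalg.norm(r)<np.linalg.norm(best): best=r
    sh=Q.inv().apply(np.array([x,y,z])-s["position"])/10
    print("t %.2f"%s["clock"],"pos",s["position"].round(1),"F",s["force"].round(1),"w %.3f"%s["width"],"j1,j6",s["joints"][[0,5]].round(2))
    M=Q.as_matrix(); print(" tool y",M[:,1].round(3),"x",M[:,0].round(3)," MOVE",sh.round(2).tolist(),best.round(1).tolist())
E
python3 -c "
from h import *
go(480,-210,320,-4); go(480,-210,320,86)"
```

```text
t 1.00 pos [136.1 584.4 218.6] F [ 0.2  0.3 -0. ] w 1.000 j1,j6 [ 1.26 -0.09]
 tool y [ 0.227  0.974 -0.   ] x [ 0. -0. -1.]  MOVE [-10.13, -69.57, 51.51] [80.9, 0.0, 0.0]
t 1.00 pos [136.1 584.4 218.6] F [ 0.2  0.3 -0. ] w 1.000 j1,j6 [ 1.26 -0.09]
 tool y [ 0.227  0.974 -0.   ] x [ 0. -0. -1.]  MOVE [-10.13, -69.57, 51.51] [-9.1, 0.0, 0.0]
```

Call:
jog_arm([
  [-8,-69.6,51.5,81,0,0,9.3],
  [-8,-69.6,51.5,81,0,0,9.3],
  [-8,-69.6,51.5,81,0,0,9.3],
  [-8,-69.6,51.5,81,0,0,9.3],
  [-8,-69.6,51.5,81,0,0,9.3],
  [-8,-69.6,51.5,81,0,0,9.3],
  [-8,-69.6,51.5,81,0,0,9.3],
  [-8,-69.6,51.5,81,0,0,9.3],
], newtons=20)

```text
clock: 2.0
position: [334.2, 125.6, 265.2]
orientation: [0.519, 0.48, -0.518, 0.481]
force: [0.9, 1.8, -0.4]
width: 0.997
```

```bash
python3 -c "
from h import *
go(480,-210,300,-4); c=robot.camera_params('wrist'); T=np.linalg.inv(c['extrinsics']); print(T.round(2))"
```

```text
t 2.00 pos [334.2 125.6 265.2] F [ 0.9  1.8 -0.4] w 0.997 j1,j6 [0.22 0.29]
 tool y [ 0.997 -0.076  0.002] x [ 0.002  0.    -1.   ]  MOVE [-3.47, 17.09, 32.36] [-0.3, -0.0, -0.1]
[[ 1.0000e+00  7.0000e-02  2.0000e-02  3.3954e+02]
 [-8.0000e-02  9.6000e-01  2.6000e-01  1.9832e+02]
 [ 0.0000e+00 -2.7000e-01  9.6000e-01  4.3154e+02]
 [ 0.0000e+00  0.0000e+00  0.0000e+00  1.0000e+00]]
```

Call:
jog_arm([
  [-3.5,22.5,30,0,0,0,9.3],
  [-3.5,22.5,30,0,0,0,9.3],
  [-3.5,22.5,30,0,0,0,9.3],
  [-3.5,22.5,30,0,0,0,9.3],
  [-3.5,22.5,30,0,0,0,9.3],
  [-3.5,22.5,30,0,0,0,9.3],
  [-3.5,22.5,30,0,0,0,9.3],
  [-3.5,22.5,30,0,0,0,9.3],
])

```text
clock: 3.0
position: [535.5, -190.5, 300.0]
orientation: [0.519, 0.481, -0.518, 0.48]
force: [-0.1, 0.3, 0.2]
width: 1.001
```

```bash
python3 - <<'E'
from h import *
go(543.3,-87.2,160,-4)
c=robot.camera_params('wrist'); p,d=robot.snapshot('wrist'); cv2.imwrite('pics/w1.png',p[...,::-1])
W=cloud('wrist',d,c); x,y,z=W[...,0],W[...,1],W[...,2]
for l,lo,hi in (("tall",96,130),("hex",90,115),("hexbody",70,84),("sq",86,110),("sqbody",65,82),("squat",84,100)):
    m=(x>480)&(x<590)&(y>-390)&(y<-40)&(z>lo)&(z<hi)
    k,lab,st,ce=cv2.connectedComponentsWithStats(m.astype(np.uint8))
    for i in range(1,k):
        if st[i,4]<60: continue
        q=W[lab==i]; r=cv2.minAreaRect(q[:,:2].astype(np.float32)); print(l,st[i,4],ce[i].round(),"zmed %.1f"%np.median(q[:,2]),np.round(r[0],1),np.round(r[1],1),round(r[2],1))
E
```

```text
t 3.00 pos [ 535.5 -190.5  300. ] F [-0.1  0.3  0.2] w 1.001 j1,j6 [-0.43 -0.36]
 tool y [ 0.997 -0.077  0.001] x [ 0.001  0.001 -1.   ]  MOVE [14.02, -0.02, -10.35] [-0.4, -0.1, -0.0]
tall 1373 [322.  82.] zmed 116.2 [544.9 -89.2] [43.  42.9] 76.4
tall 1257 [324. 159.] zmed 108.2 [ 540.9 -174. ] [45.7 45.7] 87.4
tall 864 [322. 222.] zmed 102.1 [ 531.5 -254.3] [42.5 42.9] 71.7
hex 224 [321.  95.] zmed 93.3 [543.7 -95.2] [36.3 48.6] 78.4
hex 1261 [324. 159.] zmed 108.2 [ 540.9 -174. ] [45.7 45.7] 87.4
hex 908 [322. 222.] zmed 102.1 [ 531.6 -254.2] [42.6 42.9] 71.7
hex 893 [326. 275.] zmed 92.3 [ 531.7 -330.5] [39.  54.3] 85.4
hexbody 354 [322. 205.] zmed 79.1 [ 531.9 -245.3] [30.3 46.9] 86.4
hexbody 156 [325. 260.] zmed 77.8 [ 532.2 -322.4] [24.6 54.7] 83.8
sq 181 [322.  96.] zmed 92.3 [544.3 -97. ] [33.3 48.3] 86.9
sq 1272 [324. 159.] zmed 108.2 [ 540.9 -174. ] [45.7 45.7] 87.4
sq 933 [322. 221.] zmed 102.1 [ 531.6 -254.2] [42.6 42.9] 71.7
sq 943 [326. 274.] zmed 92.2 [ 531.7 -330.5] [39.  54.4] 85.4
sqbody 374 [322. 204.] zmed 78.5 [ 532.2 -245.3] [30.3 47.4] 86.4
sqbody 192 [325. 258.] zmed 76.1 [ 532.2 -322.4] [24.6 54.7] 83.8
squat 176 [322.  96.] zmed 92.2 [544.3 -97. ] [33.3 48.3] 86.9
squat 119 [324. 142.] zmed 85.2 [ 542.6 -157.3] [17.6 49.4] 80.9
squat 120 [321. 210.] zmed 94.1 [ 531.4 -243.4] [42.7 21.3] 1.0
squat 971 [326. 274.] zmed 92.2 [ 531.6 -330.5] [39.  54.5] 85.4
```

View pics/w1.png

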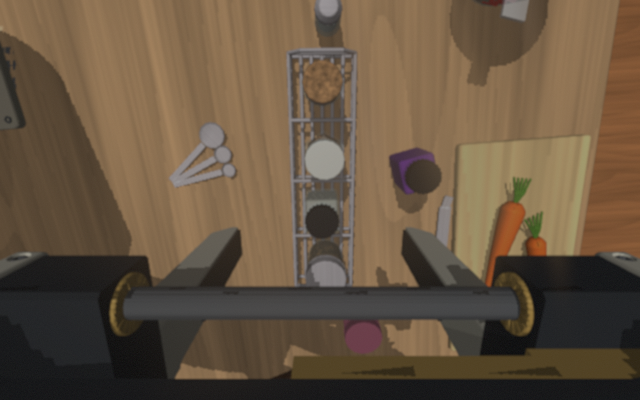

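The wrist view confirms the order: cork (323,82), white (325,159), black (322,220), steel (327,275). The purple jar (412,170) and the pink jar (362,335) are outside the rack. The lid heights of 116, 108, 102 and 92 mm match the text. I'm starting with the tall jar.

Call:
jog_arm([
  [14,0.1,-10.3,-0.4,0,0,9.3],
  [14,0.1,-10.3,-0.4,0,0,9.3],
  [14,0.1,-10.3,-0.4,0,0,9.3],
  [14,0.1,-10.3,-0.4,0,0,9.3],
  [14,0.1,-10.3,-0.4,0,0,9.3],
  [18,0.1,-10.3,-0.4,0,0,9.3],
  [22,0.1,-10.3,-0.4,0,0,9.3],
  [22,0.1,-10.3,-0.4,0,0,9.3],
])

```text
clock: 4.05
position: [543.2, -87.6, 79.8]
orientation: [0.517, 0.483, -0.517, 0.482]
force: [-0.2, 0.2, 0.3]
width: 0.999
```

```bash
python3 -c "
from h import *
go(544.5,-88.5,46,-4)"
```

```text
t 4.05 pos [543.2 -87.6  79.8] F [-0.2  0.2  0.3] w 0.999 j1,j6 [-0.25 -0.18]
 tool y [ 0.998 -0.07  -0.001] x [-0.001  0.001 -1.   ]  MOVE [3.38, 0.14, 0.08] [0.0, -0.1, 0.1]
```

Call:
jog_arm([
  [1.7,0.1,0.1,0,0,0,9.3],
  [3.4,0.1,0.1,0,0,0,9.3],
  [3.4,0.1,0.1,0,0,0,9.3],
  [3.4,0.1,0.1,0,0,0,4],
  [3.4,0.1,0.1,0,0,0,4],
  [3.4,0.1,0.1,0,0,0,4],
  [3.4,0.1,0.1,0,0,0,4],
  [3.4,0.1,0.1,0,0,0,4],
], newtons=25)

```text
clock: 5.05
position: [544.2, -88.6, 45.9]
orientation: [0.517, 0.483, -0.517, 0.482]
force: [0.6, -0.9, 0.9]
width: 0.534
```

```bash
python3 -c "
from h import *
go(544.5,-88.5,146,-4)"
```

```text
t 5.05 pos [544.2 -88.6  45.9] F [ 0.6 -0.9  0.9] w 0.534 j1,j6 [-0.26 -0.19]
 tool y [ 0.998 -0.07  -0.001] x [-0.001  0.001 -1.   ]  MOVE [-10.01, 0.02, -0.03] [0.0, -0.1, 0.1]
```

Call:
jog_arm([
  [-1,0,0,0,0,0,4],
  [-3,0,0,0,0,0,4],
  [-6,0,0,0,0,0,4],
  [-9,0,0,0,0,0,4],
  [-10,0,0,0,0,0,4],
  [-10,0,0,0,0,0,4],
  [-10,0,-2,0,0,0,4],
  [-10,0,-5,0,0,0,4],
])

```text
clock: 6.05
position: [546.7, -37.9, 144.1]
orientation: [-0.517, -0.483, 0.518, -0.48]
force: [1.0, 0.4, -2.5]
width: 0.534
```

```bash
python3 -c "
from h import *
go(528.4,361.2,146,-1)"
```

```text
t 6.05 pos [546.7 -37.9 144.1] F [ 1.   0.4 -2.5] w 0.534 j1,j6 [-0.16 -0.09]
 tool y [ 0.997 -0.071 -0.004] x [-0.004  0.002 -1.   ]  MOVE [-0.1, -4.66, -39.68] [-3.1, -0.1, 0.2]
```

Call:
jog_arm([
  [-0.1,-0.6,-4,0,0,0,4],
  [-0.1,-1.2,-10,-1,0,0,4],
  [-0.1,-1.9,-16,-1,0,0,4],
  [-0.1,-2.6,-22,-2,0,0,4],
  [-0.1,-3.3,-28,-2,0,0,4],
  [-0.1,-4,-34,-3,0,0,4],
  [-0.1,-4.5,-38,-3,0,0,4],
  [-0.1,-4.7,-39.7,-3,0,0,4],
])

```text
clock: 7.05
position: [525.7, 364.2, 144.0]
orientation: [-0.502, -0.498, 0.505, -0.494]
force: [-0.5, -0.5, -2.1]
width: 0.537
```

```bash
python3 - <<'E'
from h import *
c=robot.camera_params('wrist'); p,d=robot.snapshot('wrist'); cv2.imwrite('pics/w2.png',p[...,::-1])
W=cloud('wrist',d,c); m=(W[...,2]>28)&(W[...,2]<60)&(W[...,0]>470)&(W[...,0]<585)&(W[...,1]<330)&(W[...,1]>40)
q=W[m]; print(cv2.minAreaRect(q[:,:2].astype(np.float32)))
go(528.4,361.2,46.5,-1)
E
```

```text
((526.291015625, 256.854736328125), (147.19216918945312, 91.9728012084961), 89.03356170654297)
t 7.10 pos [525.8 364.9 144.2] F [-2.7 -0.4 -1.9] w 0.539 j1,j6 [0.52 0.54]
 tool y [ 1.    -0.016 -0.006] x [-0.006  0.002 -1.   ]  MOVE [9.77, 0.33, 0.38] [0.1, -0.1, 0.4]
```

View pics/w2.png

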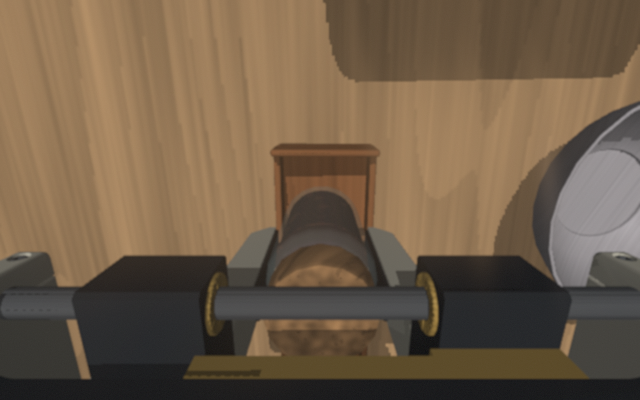

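The jar hangs between the fingers at (322,250), above the compartment at the far left end; the end board is at row 150. The rack's centre line agrees with the first fit. Lowering it now.

Call:
jog_arm([
  [2,0.3,0.4,0,0,0.4,4],
  [4.5,0.3,0.4,0,0,0.4,4],
  [6.5,0.3,0.4,0,0,0.4,4],
  [8,0.3,0.4,0,0,0.4,4],
  [8.7,0.3,0.4,0,0,0.4,4],
  [9.2,0.3,0.4,0,0,0.4,4],
  [9.5,0.3,0.4,0,0,0.4,4],
  [9.6,0.3,0.4,0,0,0.4,4],
])

```text
clock: 8.1
position: [528.4, 361.2, 48.6]
orientation: [0.505, 0.496, -0.503, 0.496]
force: [-0.3, 0.3, -2.1]
width: 0.534
```

```bash
python3 -c "
from h import *
go(528.4,361.2,46,-1)"
```

```text
t 8.10 pos [528.4 361.2  48.6] F [-0.3  0.3 -2.1] w 0.534 j1,j6 [0.52 0.53]
 tool y [ 1.    -0.016  0.001] x [ 0.001  0.002 -1.   ]  MOVE [0.26, -0.0, 0.01] [0.1, -0.1, -0.1]
```

Call:
jog_arm([
  [0.1,0,0,0,0,0,4],
  [0.2,0,0,0,0,0,4],
  [0.25,0,0,0,0,0,4],
  [0.25,0,0,0,0,0,4],
])

```text
clock: 8.6
position: [528.4, 361.2, 46.1]
orientation: [0.505, 0.496, -0.503, 0.496]
force: [0.2, -0.2, -2.5]
width: 0.535
```

Call:
jog_arm([
  [0.05,0,0,0,0,0,4],
  [0.1,0,0,0,0,0,4],
  [0.15,0,0,0,0,0,4],
  [0.15,0,0,0,0,0,4],
])

```text
clock: 9.1
position: [528.5, 361.3, 45.9]
orientation: [0.505, 0.496, -0.503, 0.496]
force: [-5.7, -3.1, 8.5]
width: 0.533
```

Contact is felt at 46 mm, so it's on the floor. I'm opening the fingers and rising.

Call:
jog_arm([
  [0,0,0,0,0,0,6],
  [0,0,0,0,0,0,9.3],
  [0,0,0,0,0,0,9.3],
  [0,0,0,0,0,0,9.3],
  [0,0,0,0,0,0,9.3],
  [-4,0,0,0,0,0,9.3],
  [-9,0,0,0,0,0,9.3],
  [-14,0,0,0,0,0,9.3],
])

```text
clock: 10.1
position: [528.0, 360.9, 187.1]
orientation: [0.505, 0.496, -0.503, 0.496]
force: [0.5, 0.2, -0.4]
width: 0.998
```

```bash
python3 - <<'E'
from h import *
p,d=robot.snapshot('scene'); cv2.imwrite('pics/s2.png',cv2.resize(p[60:240,270:500,::-1],None,fx=3,fy=3))
go(541,-130,200,-4)
E
```

```text
t 10.15 pos [531.1 362.7 196.2] F [1.8 1.2 5.7] w 0.999 j1,j6 [0.52 0.53]
 tool y [ 1.    -0.016  0.01 ] x [ 0.011  0.007 -1.   ]  MOVE [-0.73, 1.76, 49.24] [3.1, -0.5, -0.6]
```

View pics/s2.png

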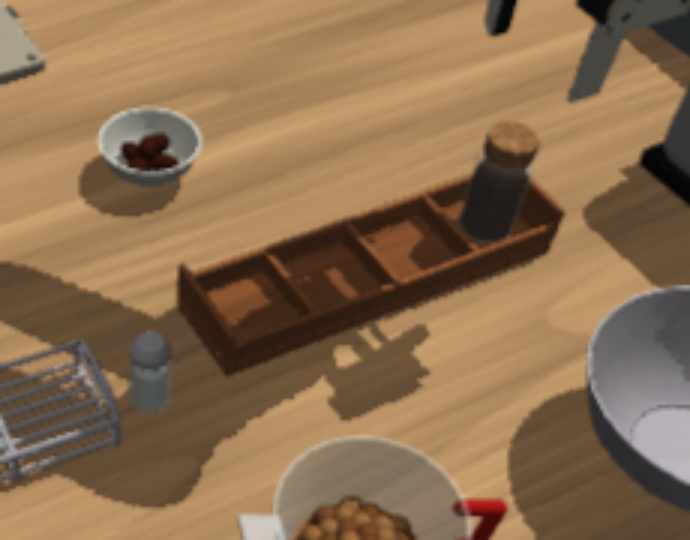

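The tall jar stands upright in the far left compartment (crop 495,200), and the shaker (150,370) hasn't moved. Next is the hex jar.

Call:
jog_arm([
  [0,0.3,6,0,0,0,9.3],
  [0,0.6,12,1,0,0,9.3],
  [0,0.9,18,2,0,0,9.3],
  [0,1,24,3,0,0,9.3],
  [0,1.2,30,3,0,0,9.3],
  [0,1.5,36,3,0,0,9.3],
  [0,1.8,42,3,0,0,9.3],
  [0,1.8,48,3,0,0,9.3],
])

```text
clock: 11.15
position: [541.6, -119.5, 192.8]
orientation: [0.521, 0.482, -0.512, 0.484]
force: [1.3, -0.3, -0.9]
width: 0.999
```

Call:
jog_arm([
  [1,0,2,0,0,0,9.3],
  [2,0,4,0,0,0,9.3],
  [2.5,0,4.5,0,0,0,9.3],
  [2.5,0,4.5,0,0,0,9.3],
])

```text
clock: 11.65
position: [538.6, -163.5, 166.8]
orientation: [0.521, 0.482, -0.512, 0.483]
force: [-0.4, 0.1, 0.8]
width: 1.003
```

```bash
python3 - <<'E'
from h import *
go(541,-173.7,150,-4)
c=robot.camera_params('wrist'); p,d=robot.snapshot('wrist')
W=cloud('wrist',d,c); x,y,z=W[...,0],W[...,1],W[...,2]
for lo,hi in ((100,115),(60,84)):
    m=(x>500)&(x<580)&(y>-212)&(y<-135)&(z>lo)&(z<hi); q=W[m]
    if len(q)<30: print(lo,len(q)); continue
    print(lo,len(q),np.round(cv2.minEnclosingCircle(q[:,:2].astype(np.float32))[0],1),"top-y point",q[np.argsort(-q[:,1])[:15]].mean(0).round(1),"max x pt",q[np.argsort(-q[:,0])[:10]].mean(0).round(1),"min x",q[np.argsort(q[:,0])[:10]].mean(0).round(1))
v,u=np.nonzero(m); cv2.imwrite('pics/w3.png',cv2.resize(p[max(0,v.min()-60):v.max()+80,u.min()-60:u.max()+60,::-1],None,fx=3,fy=3,interpolation=2)[:600,:800])
E
```

```text
t 11.65 pos [ 538.6 -163.5  166.8] F [-0.4  0.1  0.8] w 1.003 j1,j6 [-0.39 -0.33]
 tool y [ 0.998 -0.067  0.01 ] x [ 0.01   0.008 -1.   ]  MOVE [1.67, 0.29, 1.02] [0.1, -0.5, -0.6]
100 2758 [ 540.8 -173.9] top-y point [ 542.  -151.1  103.8] max x pt [ 563.4 -174.1  107. ] min x [ 518.1 -173.9  107.3]
60 398 [ 541. -166.] top-y point [ 541.5 -146.2   70.8] max x pt [ 565.4 -163.    75.8] min x [ 516.5 -165.6   79.4]
```

View pics/w3.png

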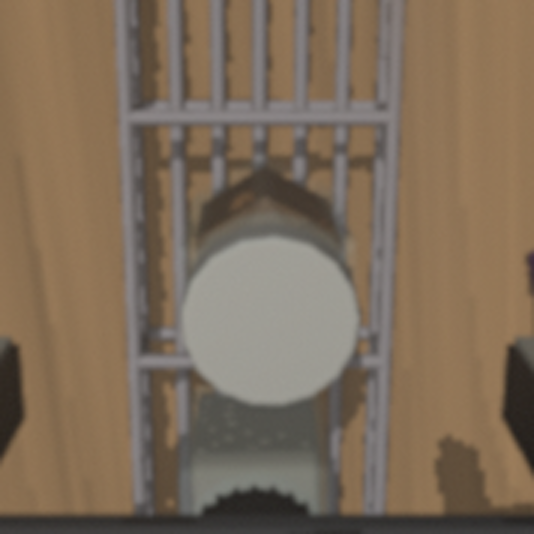

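The white lid is centred at crop (270,320), and the body corner points at (265,170), so the jar is nearly square to the rack (about -1°). Grasping it.

Call:
jog_arm([
  [2,0.2,1.0,2,-0.5,-0.6,9.3],
  [2,0.2,1.0,2,-0.5,-0.6,9.3],
  [5,0.2,1.0,2,-0.5,-0.6,9.3],
  [8,0.2,1.0,2,-0.5,-0.6,9.3],
  [10,0.2,1.0,2,-0.5,-0.6,9.3],
  [11.5,0.2,1.0,2,-0.5,-0.6,9.3],
  [12.1,0.2,1.0,2,-0.5,-0.6,9.3],
  [12.1,0.2,1.0,2,-0.5,-0.6,9.3],
])

```text
clock: 12.7
position: [541.8, -172.5, 46.4]
orientation: [-0.525, -0.474, 0.525, -0.474]
force: [1.1, 0.9, -0.4]
width: 1.001
```

```bash
python3 -c "
from h import *
go(541,-174,46,-2)"
```

```text
t 12.70 pos [ 541.8 -172.5   46.4] F [ 1.1  0.9 -0.4] w 1.001 j1,j6 [-0.4 -0.3]
 tool y [ 0.995 -0.102 -0.   ] x [-0. -0. -1.]  MOVE [0.04, -0.06, 0.16] [-3.8, 0.0, 0.0]
```

Call:
jog_arm([
  [0,-0.1,0.2,-3.8,0,0,9.3],
  [0,-0.1,0.2,-3.8,0,0,9.3],
  [0,-0.1,0.2,-3.8,0,0,4],
  [0,-0.1,0.2,-3.8,0,0,4],
  [0,-0.1,0.2,-3.8,0,0,4],
  [0,-0.1,0.2,-3.8,0,0,4],
  [0,-0.1,0.2,-3.8,0,0,4],
])

```text
clock: 13.58
position: [540.5, -174.3, 46.4]
orientation: [-0.509, -0.491, 0.509, -0.491]
force: [-0.4, -0.0, -1.0]
width: 0.54
```

Call:
jog_arm([
  [-1,0,0,0,0,0,4],
  [-3,0,0,0,0,0,4],
  [-6,0,0,0,0,0,4],
  [-9,0,0,0,0,0,4],
  [-10,0,0,0,0,0,4],
  [-10,0,0,0,0,0,4],
  [-10,0,-2,0,0,0,4],
  [-10,0,-5,0,0,0,4],
])

```text
clock: 14.58
position: [541.2, -123.2, 144.6]
orientation: [-0.509, -0.492, 0.51, -0.49]
force: [0.5, -0.1, -2.2]
width: 0.537
```

```bash
python3 -c "
from h import *
go(526.9,277.2,146,-1)"
```

```text
t 14.57 pos [ 541.2 -123.2  144.6] F [ 0.5 -0.1 -2.2] w 0.537 j1,j6 [-0.32 -0.28]
 tool y [ 0.999 -0.037 -0.003] x [-0.003  0.001 -1.   ]  MOVE [-0.08, -2.91, -39.96] [-1.1, -0.1, 0.2]
```

Call:
jog_arm([
  [-0.1,-0.3,-4,0,0,0,4],
  [-0.1,-0.7,-10,-1,0,0,4],
  [-0.1,-1.1,-16,-1,0,0,4],
  [-0.1,-1.6,-22,-1,0,0,4],
  [-0.1,-2.0,-28,-1,0,0,4],
  [-0.1,-2.5,-34,-1,0,0,4],
  [-0.1,-2.8,-38,-1,0,0,4],
  [-0.1,-2.9,-40,-1,0,0,4],
])

```text
clock: 15.58
position: [524.9, 280.2, 144.4]
orientation: [-0.503, -0.497, 0.505, -0.494]
force: [-0.4, 0.3, -2.2]
width: 0.535
```

```bash
python3 -c "
from h import *
go(526.9,277.2,48,-1)"
```

```text
t 15.57 pos [524.9 280.2 144.4] F [-0.4  0.3 -2.2] w 0.535 j1,j6 [0.4  0.42]
 tool y [ 1.    -0.017 -0.006] x [-0.006  0.    -1.   ]  MOVE [9.64, 0.25, 0.3] [0.0, -0.0, 0.3]
```

Call:
jog_arm([
  [2,0.2,0.3,0,0,0.3,4],
  [4.5,0.2,0.3,0,0,0.3,4],
  [6.5,0.2,0.3,0,0,0.3,4],
  [8,0.2,0.3,0,0,0.3,4],
  [8.7,0.2,0.3,0,0,0.3,4],
  [9.2,0.2,0.3,0,0,0.3,4],
  [9.6,0.2,0.3,0,0,0.3,4],
  [9.6,0.2,0.3,0,0,0.3,4],
])

```text
clock: 16.58
position: [526.5, 277.2, 48.6]
orientation: [0.504, 0.496, -0.504, 0.496]
force: [0.5, 0.2, -3.5]
width: 0.537
```

Call:
jog_arm([
  [0.1,0,0,0,0,0,4],
  [0.15,0,0,0,0,0,4],
  [0.2,0,0,0,0,0,4],
  [0.2,0,0,0,0,0,4],
])

```text
clock: 17.08
position: [526.5, 277.2, 46.6]
orientation: [0.504, 0.496, -0.504, 0.496]
force: [0.2, -0.4, -2.7]
width: 0.534
```

Call:
jog_arm([
  [0.05,0,0,0,0,0,4],
  [0.1,0,0,0,0,0,4],
  [0.1,0,0,0,0,0,4],
])

```text
clock: 17.45
position: [526.5, 277.3, 46.4]
orientation: [0.504, 0.496, -0.504, 0.496]
force: [-4.0, -1.2, 6.3]
width: 0.535
```

On the floor. Releasing, rising and going back for the square jar.

Call:
jog_arm([
  [0,0,0,0,0,0,6],
  [0,0,0,0,0,0,9.3],
  [0,0,0,0,0,0,9.3],
  [0,0,0,0,0,0,9.3],
  [0,0,0,0,0,0,9.3],
  [-4,0,0,0,0,0,9.3],
  [-9,0,0,0,0,0,9.3],
  [-13,0,0,0,0,0,9.3],
])

```text
clock: 18.45
position: [526.9, 277.4, 178.5]
orientation: [0.505, 0.496, -0.504, 0.496]
force: [0.6, -0.3, 0.5]
width: 0.999
```

```bash
python3 -c "
from h import *
go(531.5,-254,170,-3.6)"
```

```text
t 18.45 pos [526.9 277.4 178.5] F [ 0.6 -0.3  0.5] w 0.999 j1,j6 [0.4  0.41]
 tool y [ 1.    -0.017  0.001] x [ 0.001  0.001 -1.   ]  MOVE [0.8, 1.35, 53.12] [2.6, -0.1, -0.1]
```

Call:
jog_arm([
  [0,0.3,6,1,0,0,9.3],
  [0,0.5,12,2,0,0,9.3],
  [0,0.8,18,2.6,0,0,9.3],
  [0,1,24,2.6,0,0,9.3],
  [0,1.2,30,2.6,0,0,9.3],
  [0,1.3,36,2.6,0,0,9.3],
  [0,1.3,42,2.6,0,0,9.3],
  [0,1.3,46,2.6,0,0,9.3],
])

```text
clock: 19.45
position: [531.7, -185.5, 178.1]
orientation: [0.516, 0.484, -0.515, 0.484]
force: [0.2, 0.2, -0.3]
width: 1.003
```

```bash
python3 - <<'E'
from h import *
c=robot.camera_params('wrist'); p,d=robot.snapshot('wrist')
W=cloud('wrist',d,c); x,y,z=W[...,0],W[...,1],W[...,2]
for lo,hi in ((98,106),(72,83)):
    m=(x>490)&(x<575)&(y>-290)&(y<-215)&(z>lo)&(z<hi); q=W[m]
    if len(q)<30: print(lo,len(q)); continue
    print(lo,len(q),np.round(cv2.minEnclosingCircle(q[:,:2].astype(np.float32))[0],1),cv2.minAreaRect(q[:,:2].astype(np.float32)))
go(531.5,-254,46,-3.6)
E
```

```text
98 1309 [ 531.5 -253.8] ((532.489990234375, -248.1309051513672), (31.027393341064453, 42.62788772583008), 84.307861328125)
72 748 [ 531.8 -254.1] ((531.5474243164062, -253.40184020996094), (46.890480041503906, 47.708709716796875), 87.33866119384766)
t 19.50 pos [ 531.4 -189.4  178.1] F [-3.1 -2.1  0.6] w 1.000 j1,j6 [-0.43 -0.37]
 tool y [ 0.998 -0.066  0.001] x [ 0.001 -0.002 -1.   ]  MOVE [13.22, 0.42, 6.42] [-0.2, 0.1, -0.1]
```

Call:
jog_arm([
  [1,0.3,3,-0.8,0.1,-0.1,9.3],
  [2,0.4,6,-0.8,0.1,-0.1,9.3],
  [3,0.4,6.4,-0.8,0.1,-0.1,9.3],
  [6,0.4,6.4,-0.8,0.1,-0.1,9.3],
  [9,0.4,6.4,-0.8,0.1,-0.1,9.3],
  [12,0.4,6.4,-0.8,0.1,-0.1,9.3],
  [13.2,0.4,6.4,-0.8,0.1,-0.1,9.3],
  [13.2,0.4,6.4,-0.8,0.1,-0.1,9.3],
])

```text
clock: 20.5
position: [530.9, -252.8, 45.6]
orientation: [-0.512, -0.488, 0.513, -0.486]
force: [0.0, -0.3, -0.4]
width: 0.995
```

Call:
jog_arm([
  [0,0,0,0,0,0,4],
  [0,0,0,0,0,0,4],
  [0,0,0,0,0,0,4],
  [0,0,0,0,0,0,4],
  [0,0,0,0,0,0,4],
])

```text
clock: 21.12
position: [531.0, -252.9, 45.7]
orientation: [-0.512, -0.488, 0.513, -0.486]
force: [-0.7, 0.4, 0.9]
width: 0.515
```

Gripped at 47.9 mm. Lifting.

Call:
jog_arm([
  [-1,0,0,0,0,0,4],
  [-3,0,0,0,0,0,4],
  [-6,0,0,0,0,0,4],
  [-9,0,0,0,0,0,4],
  [-10,0,0,0,0,0,4],
  [-10,0,0,0,0,0,4],
  [-10,0,-2,0,0,0,4],
  [-10,0,-5,0,0,0,4],
])

```text
clock: 22.12
position: [532.7, -201.7, 143.9]
orientation: [-0.512, -0.488, 0.513, -0.485]
force: [0.2, 0.6, -1.2]
width: 0.517
```

```bash
python3 -c "
from h import *
go(525.5,193.2,146,-1)"
```

```text
t 22.12 pos [ 532.7 -201.7  143.9] F [ 0.2  0.6 -1.2] w 0.517 j1,j6 [-0.45 -0.4 ]
 tool y [ 0.999 -0.052 -0.004] x [-0.004  0.002 -1.   ]  MOVE [-0.11, -2.78, -39.4] [-2.0, -0.1, 0.2]
```

Call:
jog_arm([
  [-0.1,-0.3,-4,0,0,0,4],
  [-0.1,-0.7,-10,-1,0,0,4],
  [-0.1,-1.1,-16,-1,0,0,4],
  [-0.1,-1.6,-22,-2,0,0,4],
  [-0.1,-2.0,-28,-2,0,0,4],
  [-0.1,-2.4,-34,-2,0,0,4],
  [-0.1,-2.7,-38,-2,0,0,4],
  [-0.1,-2.8,-39.4,-2,0,0,4],
])

```text
clock: 23.12
position: [523.3, 196.1, 144.3]
orientation: [-0.502, -0.499, 0.505, -0.494]
force: [0.6, -0.9, -2.1]
width: 0.515
```

```bash
python3 -c "
from h import *
go(525.5,193.2,48,-1)"
```

```text
t 23.12 pos [523.3 196.1 144.3] F [ 0.6 -0.9 -2.1] w 0.515 j1,j6 [0.26 0.28]
 tool y [ 1.    -0.014 -0.007] x [-0.007  0.002 -1.   ]  MOVE [9.63, 0.29, 0.3] [0.2, -0.1, 0.4]
```

Call:
jog_arm([
  [2,0.3,0.3,0,0,0.4,4],
  [4.5,0.3,0.3,0,0,0.4,4],
  [6.5,0.3,0.3,0,0,0.4,4],
  [8,0.3,0.3,0,0,0.4,4],
  [8.7,0.3,0.3,0,0,0.4,4],
  [9.2,0.3,0.3,0,0,0.4,4],
  [9.6,0.3,0.3,0,0,0.4,4],
  [9.6,0.3,0.3,0,0,0.4,4],
])

```text
clock: 24.12
position: [525.7, 193.2, 48.4]
orientation: [0.504, 0.497, -0.503, 0.496]
force: [-0.1, 0.7, -2.3]
width: 0.516
```

Call:
jog_arm([
  [0.1,0,0,0,0,0,4],
  [0.2,0,0,0,0,0,4],
  [0.25,0,0,0,0,0,4],
  [0.25,0,0,0,0,0,4],
])

```text
clock: 24.62
position: [525.7, 193.2, 45.9]
orientation: [0.504, 0.497, -0.503, 0.496]
force: [0.4, -0.0, -1.6]
width: 0.515
```

Call:
jog_arm([
  [0.05,0,0,0,0,0,4],
  [0.1,0,0,0,0,0,4],
  [0.1,0,0,0,0,0,4],
])

```text
clock: 25.0
position: [525.8, 193.3, 45.7]
orientation: [0.504, 0.497, -0.503, 0.496]
force: [-3.5, -0.2, 5.8]
width: 0.512
```

Call:
jog_arm([
  [0,0,0,0,0,0,6],
  [0,0,0,0,0,0,9.3],
  [0,0,0,0,0,0,9.3],
  [0,0,0,0,0,0,9.3],
  [0,0,0,0,0,0,9.3],
  [-4,0,0,0,0,0,9.3],
  [-9,0,0,0,0,0,9.3],
  [-13,0,0,0,0,0,9.3],
])

```text
clock: 26.0
position: [526.1, 193.1, 177.8]
orientation: [0.505, 0.497, -0.502, 0.496]
force: [0.1, 0.4, -0.7]
width: 0.998
```

```bash
python3 -c "
from h import *
go(530.5,-336.7,170,-4)"
```

```text
t 26.00 pos [526.1 193.1 177.8] F [ 0.1  0.4 -0.7] w 0.998 j1,j6 [0.26 0.27]
 tool y [ 1.    -0.014  0.002] x [ 0.002  0.003 -1.   ]  MOVE [0.65, 1.19, 52.97] [3.2, -0.2, -0.1]
```

Call:
jog_arm([
  [0,0.2,6,1,0,0,9.3],
  [0,0.4,12,2,0,0,9.3],
  [0,0.6,18,3,0,0,9.3],
  [0,0.8,24,3,0,0,9.3],
  [0,1,30,3,0,0,9.3],
  [0,1.2,36,3,0,0,9.3],
  [0,1.2,42,3,0,0,9.3],
  [0,1.2,46,3,0,0,9.3],
])

```text
clock: 27.0
position: [531.1, -269.8, 176.6]
orientation: [0.518, 0.483, -0.516, 0.483]
force: [1.2, -0.2, 0.4]
width: 0.999
```

```bash
python3 - <<'E'
from h import *
c=robot.camera_params('wrist'); p,d=robot.snapshot('wrist')
W=cloud('wrist',d,c); x,y,z=W[...,0],W[...,1],W[...,2]
m=(x>485)&(x<575)&(y>-375)&(y<-298)&(z>86)&(z<96); q=W[m]
print(len(q),np.round(cv2.minEnclosingCircle(q[:,:2].astype(np.float32)),1) if 0 else cv2.minEnclosingCircle(q[:,:2].astype(np.float32)),q.min(0),q.max(0))
go(530.5,-336.7,46,-4)
E
```

```text
2282 ((530.4284057617188, -338.2587890625), 27.77152442932129) [ 502.73046274 -353.62638666   86.00118886] [ 558.12516601 -310.8299077    94.75082941]
t 27.05 pos [ 530.4 -273.8  176.5] F [-2.9 -2.3  0.8] w 1.001 j1,j6 [-0.56 -0.49]
 tool y [ 0.998 -0.07   0.001] x [ 0.001 -0.    -1.   ]  MOVE [13.05, 0.43, 6.28] [-0.0, 0.0, -0.1]
```

Call:
jog_arm([
  [1,0.3,3,0,0,0,9.3],
  [2,0.5,6,0,0,0,9.3],
  [3,0.5,6.4,0,0,0,9.3],
  [6,0.5,6.4,0,0,0,9.3],
  [9,0.5,6.4,0,0,0,9.3],
  [12,0.5,6.4,0,0,0,9.3],
  [13,0.5,6.4,0,0,0,9.3],
  [13,0.5,6.4,0,0,0,9.3],
])

```text
clock: 28.05
position: [531.0, -337.0, 46.1]
orientation: [0.517, 0.482, -0.517, 0.482]
force: [-0.3, -0.6, -0.6]
width: 1.0
```

Call:
jog_arm([
  [0,0,0,0,0,0,4],
  [0,0,0,0,0,0,4],
  [0,0,0,0,0,0,4],
  [0,0,0,0,0,0,4],
  [0,0,0,0,0,0,4],
])

```text
clock: 28.68
position: [530.9, -337.2, 46.5]
orientation: [0.517, 0.482, -0.517, 0.482]
force: [-2.1, 0.5, 3.9]
width: 0.598
```

Call:
jog_arm([
  [-1,0,0,0,0,0,4],
  [-3,0,0,0,0,0,4],
  [-6,0,0,0,0,0,4],
  [-9,0,0,0,0,0,4],
  [-10,0,0,0,0,0,4],
  [-10,0,0,0,0,0,4],
  [-10,0,-2,0,0,0,4],
  [-10,0,-5,0,0,0,4],
])

```text
clock: 29.68
position: [533.3, -285.9, 144.5]
orientation: [0.517, 0.483, -0.517, 0.481]
force: [-0.1, 0.8, -3.4]
width: 0.601
```

```bash
python3 -c "
from h import *
go(524,109.2,146,-1)"
```

```text
t 29.68 pos [ 533.3 -285.9  144.5] F [-0.1  0.8 -3.4] w 0.601 j1,j6 [-0.58 -0.51]
 tool y [ 0.997 -0.071 -0.002] x [-0.002  0.002 -1.   ]  MOVE [-0.05, -3.72, -39.35] [-3.1, -0.1, 0.1]
```

Call:
jog_arm([
  [-0.1,-0.4,-4,0,0,0,4],
  [-0.1,-1,-10,-1,0,0,4],
  [-0.1,-1.5,-16,-1,0,0,4],
  [-0.1,-2.1,-22,-2,0,0,4],
  [-0.1,-2.7,-28,-3,0,0,4],
  [-0.1,-3.3,-34,-3,0,0,4],
  [-0.1,-3.6,-38,-3,0,0,4],
  [-0.1,-3.7,-39.4,-3,0,0,4],
])

```text
clock: 30.68
position: [522.3, 112.7, 144.9]
orientation: [-0.503, -0.498, 0.504, -0.494]
force: [0.2, -1.1, -3.1]
width: 0.601
```

```bash
python3 -c "
from h import *
go(524,109.2,48,-1)"
```

```text
t 30.68 pos [522.3 112.7 144.9] F [ 0.2 -1.1 -3.1] w 0.601 j1,j6 [0.11 0.13]
 tool y [ 1.    -0.015 -0.005] x [-0.005  0.003 -1.   ]  MOVE [9.69, 0.22, 0.38] [0.1, -0.2, 0.3]
```

Call:
jog_arm([
  [2,0.2,0.4,0,0,0.3,4],
  [4.5,0.2,0.4,0,0,0.3,4],
  [6.5,0.2,0.4,0,0,0.3,4],
  [8,0.2,0.4,0,0,0.3,4],
  [8.7,0.2,0.4,0,0,0.3,4],
  [9.2,0.2,0.4,0,0,0.3,4],
  [9.6,0.2,0.4,0,0,0.3,4],
  [9.6,0.2,0.4,0,0,0.3,4],
])

```text
clock: 31.68
position: [524.0, 109.0, 49.0]
orientation: [0.505, 0.497, -0.503, 0.496]
force: [-0.7, -0.8, -3.5]
width: 0.602
```

Call:
jog_arm([
  [0.1,0,0,0,0,0,4],
  [0.2,0,0,0,0,0,4],
  [0.25,0,0,0,0,0,4],
  [0.25,0,0,0,0,0,4],
])

```text
clock: 32.17
position: [524.0, 109.0, 46.5]
orientation: [0.505, 0.497, -0.503, 0.496]
force: [0.6, -0.1, -2.7]
width: 0.599
```

Call:
jog_arm([
  [0.05,0,0,0,0,0,4],
  [0.1,0,0,0,0,0,4],
  [0.1,0,0,0,0,0,4],
])

```text
clock: 32.55
position: [524.1, 109.1, 46.4]
orientation: [0.505, 0.497, -0.503, 0.496]
force: [-5.5, -0.5, 6.0]
width: 0.6
```

Call:
jog_arm([
  [0,0,0,0,0,0,6.5],
  [0,0,0,0,0,0,9.3],
  [0,0,0,0,0,0,9.3],
  [0,0,0,0,0,0,9.3],
  [0,0,0,0,0,0,9.3],
  [-4,0,0,0,0,0,9.3],
  [-9,0,0,0,0,0,9.3],
  [-14,0,0,0,0,0,9.3],
])

```text
clock: 33.55
position: [523.6, 108.6, 187.7]
orientation: [0.504, 0.497, -0.503, 0.496]
force: [1.1, 0.3, 0.4]
width: 0.997
```

Call:
jog_arm([
  [-4,0,5,0,0,0,9.3],
  [-6,-2,10,0,0,0,9.3],
  [-8,-5,16,0,0,0,9.3],
  [-8,-8,22,0,0,0,9.3],
  [-8,-8,24,0,0,0,9.3],
  [-8,-8,24,0,0,0,9.3],
])

```text
clock: 34.3
position: [439.4, -132.2, 267.2]
orientation: [0.505, 0.496, -0.504, 0.495]
force: [-0.3, 0.6, 0.4]
width: 1.003
```

```bash
python3 - <<'E'
from h import *
go(500,0,200,0)
p,d=robot.snapshot('scene'); cv2.imwrite('pics/s3.png',cv2.resize(p[60:290,200:500,::-1],None,fx=2.6,fy=2.6))
a=np.radians(-1)
for n in ('top','scene'):
    p,d=robot.snapshot(n); W=cloud(n,d); x,y,z=W[...,0],W[...,1],W[...,2]
    for nm,yy,t in (("tall",361,116),("hex",277,108),("square",193,102),("squat",109,92)):
        m=(abs(x-527)<40)&(abs(y-yy)<36)&(abs(z-t)<5); q=W[m]
        if len(q)<5: print(n,nm,"none"); continue
        (cx,cy),r=cv2.minEnclosingCircle(q[:,:2].astype(np.float32)); ddx,ddy=cx-526.2,cy-235.2
        print(n,nm,"z %.1f sd %.1f r %.0f"%(np.median(q[:,2]),q[:,2].std(),r),"rack xy",round(ddx*np.cos(a)+ddy*np.sin(a),1),round(-ddx*np.sin(a)+ddy*np.cos(a),1))
    m=(abs(x-557)<30)&(abs(y+4)<30)&(z>22)&(z<90); q=W[m]; print("salt",cv2.minAreaRect(q[:,:2].astype(np.float32)),np.percentile(q[:,2],98))
    o=robot.outline_of("jug",n); print("jug",o[0]["box"] if o else None)
E
```

```text
t 34.30 pos [ 439.4 -132.2  267.2] F [-0.3  0.6  0.4] w 1.003 j1,j6 [-0.41 -0.39]
 tool y [ 1.    -0.019  0.001] x [ 0.001  0.002 -1.   ]  MOVE [6.75, 5.8, -13.31] [-1.1, -0.1, -0.0]
top tall z 115.9 sd 2.3 r 22 rack xy 0.0 125.4
top hex z 107.9 sd 2.4 r 24 rack xy 0.0 42.8
top square z 101.7 sd 2.3 r 22 rack xy 0.6 -43.1
top squat z 91.3 sd 2.5 r 28 rack xy 0.4 -127.2
salt ((557.0216674804688, -4.222742080688477), (31.710952758789062, 31.255874633789062), 68.45295715332031) 75.16893854836218
jug [250.3, 120.6, 313.1, 162.6]
scene tall z 116.2 sd 1.6 r 24 rack xy 0.1 124.8
scene hex z 108.0 sd 1.6 r 25 rack xy 1.5 42.5
scene square z 102.0 sd 1.5 r 22 rack xy 1.8 -44.0
scene squat z 92.1 sd 1.4 r 28 rack xy 1.3 -127.6
salt ((562.44384765625, -4.80705451965332), (31.7908878326416, 28.43674087524414), 57.268959045410156) 71.42056288701359
jug [349.6, 205.0, 434.9, 273.4]
```

View pics/s3.png

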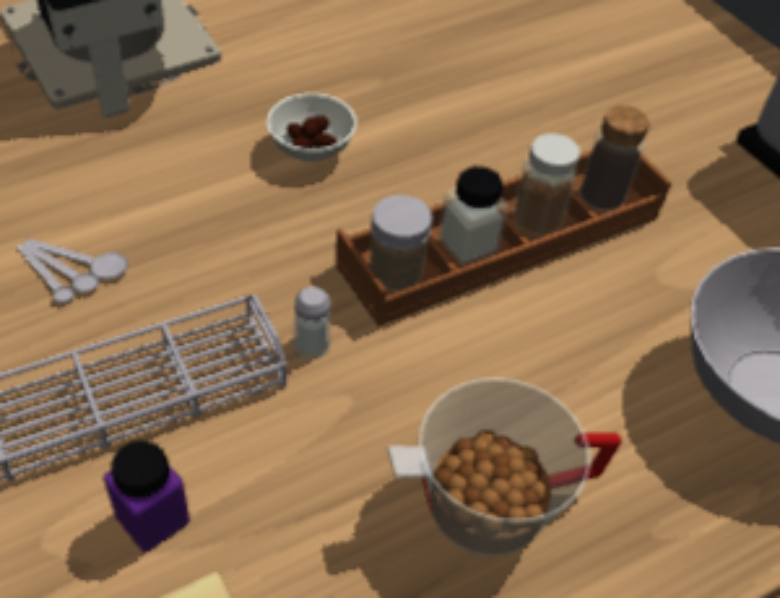

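All four jars stand upright in the wooden rack in the right order, and the robot is clear of everything.

```bash
python3 -c "
from h import *
print(robot.job_done(), robot.sense()['clock'])"
```

```text
the job is handed in; nothing more can be done
the job is handed in; nothing more can be done
```

All four jars are in the wooden rack in their original left-to-right order: tall, hex, square, squat. I moved them one at a time and lowered each until contact was felt (about 6–9 N) before opening the fingers. I handed the job in at about 35 s of the 128 s allowed; it reports no verdict.

Last checks, from the top and scene cameras:
- **Placement:** every jar is within about 2 mm of the middle line and of its compartment's centre. The lid heights (116, 108, 102 and 91–92 mm) match jars standing upright on the 12 mm floor.
- **Left alone:** the salt shaker and jug moved by no more than about 1 mm or a few pixels, which is measurement noise. I didn't touch the pink and purple look-alikes.
- **Disagreements:** the two cameras differ by 1–1.5 mm on jar positions, within calibration. They differ by about 5 mm on the shaker, as they did at the start.
- **Slip along the way:** I turned the gripper the wrong way by about 4° before grasping the hex jar and corrected it before closing.

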